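Prop the incubator hood open

ROBOT

A 6-joint arm with a two-finger parallel gripper is mounted at the origin on a cart in front of the work surface, level with it; the furniture and walls round the work are solid. World frame = base frame: x ahead of the robot, y to its left, z up, the work surface at z = 0. Lengths are in m, angles in degrees, forces in N, time in s.
With the tool pointing down it reaches from about 0.3 to 0.85 m from the base axis. Payload 4.2 kg.
Tool frame: the origin (TCP) lies midway between the tips of the shut fingers; the grasp point (between the pads) lies 19 mm behind it; z points along the fingers, y is the line along which they close (so a half turn about z gives the same grasp; the last joint's range is limited). The gripper opens to 91 mm and grips with 3 to 60 N. Pads are 32 mm wide; open, the fingers measure 118 mm over their backs; the gripper's body (76 mm by 178 mm) begins 60 mm behind the grasp point.
Start: joints at [-66.979, 18.312, 89.639, -0, 72.044, -1.146], TCP at [0.235, -0.525, 0.214] pointing down, gripper open.
Joint ranges: [-177.97, 177.97], [-48.28, 115.42], [12.27, 149.76], [-77.06, 257.06], [2.81, 150.46], [-146.56, 146.56]. Speed limits (degrees/s): [147.25, 147.25, 180, 180, 180, 180].

INTERFACE

Orientations are given as [roll, pitch, yaw] about the fixed x, y, z axes, in that order (R = Rz(yaw) Ry(pitch) Rx(roll)).
In Python, from workcell import get_obs, read_camera, close_job gives the robot as it stands.
- The arm moves only by the shell command python3 -m inch 'ROWS'. ROWS is JSON, a list that holds one entry, the list of rows, each a list of 7 numbers: the shift along the tool's x, y, z in m, then the turn, a rotation vector about the tool's x, y, z in units of 8 degrees (1.0 is 8 degrees), then the finger opening in m, from 0 to 0.0912. A call has 1 to 12 rows; each row shifts and turns the commanded pose from where the row before left it, along the tool's axes as they then stand; what a row does not reach is not made up. A row lasts 1/8 s, in which the tool goes at most 62.5 mm and 10.7 degrees, less where a joint would pass 70% of its speed; a pose out of reach is approached as far as the arm can. A call is refused whole if a number of a shift passes 0.0625 or a number of a turn 1, either way. A call with a gripper value outside its range is refused whole. The fingers move at their own pace and stop on an object; the grip force is fixed at half the most. Time passes only in rows, so rows that do not move let the fingers close. It gives the time, the measured TCP pose, the force, the opening and the grip force at its end, in the units of the state.
- get_obs(): the state, without advancing time (a new reading comes with each control period).
- read_camera(name): name is "side" or "top"; returns a dict with "image" (400x640x3 uint8, red, green, blue), "vfov" (degrees; the focal length in pixels is half the picture's height over the tangent of half this angle, whatever the lens; pixels are square), "cx", "cy" (the principal point, pixels), "dist_coeffs" ([k1, k2, p1, p2, k3] as OpenCV has them; the pictures are not rectified), "origin" and "attitude" of the camera in the world. Camera axes: x right, y down, z forward; pixel columns grow to the right and rows downward; lengths in m; the calibration is good to about 2 mm. A picture is of the moment at which its call begins. There is no depth.
- close_job(): hands the job in; it is judged then, once.
The state is a dict: "t": time; "q": joint angles; "joint_vel": joint speeds; "effort": joint torques, N m; "tcp_pos": TCP position; "ee_rot": TCP orientation; "wrist_force": force on the tool from outside, world axes, zero at the start; "moment": the same for the moment, N m; "width": finger opening in m; "grasp_force": force on a finger pad.
Only numpy, scipy, OpenCV 4.12 (cv2) and the standard library are available. Lean on these libraries where they do the work, as an engineer would, in place of code of your own. Each camera call takes 0.05 s, during which the arm holds its last target. There are 200 camera calls.

TASK

The hood of the bench incubator stands raised on its stiff hinges alone. Swing the prop rod up from where it lies on the deck, then take the hood by its knob and ease it forward and down, without letting it slam or drop past the rod, until the rod's bent end sits fully home in the bracket inside the hood and the rod carries the hood. Leave the dishes and vials on the platform standing where they are.

Things in the scene. Friction and masses are not known exactly. Their poses are not given: they have to be found in the camera images.
- unit: Bench incubator, a fixed white box 260 mm deep (x), 290 wide (y); origin under its centre, -x side is the front, z up. Grey deck 70 mm up. On its left (+y) half a shaker platform, top 82 mm up, rails to 94 mm, carries petri dishes and vials; the prop rod lies along x on the right. Place and yaw vary. Keep the arm clear of a pendant on a cord, fixed at world x 0.47, y 0.13, lower end 0.54 m up.
- hood (a joint): Hood angle, rad: 0 shut, grows as it opens, to 1.45; starts 1.15 to 1.29. Above about 1.0 the hinge's friction (0.25 N m, damping 0.3 N m s/rad) holds the 1.1 kg hood where it is left; below about 0.95 it sinks by itself, shut if nothing props it. Resting on the seated prop rod it reads 0.873.
- hood_hinge (a point): Middle of the hood's hinge line, which lies along the unit's y: 110 mm behind (+x) the unit's origin, 75 mm up. The hood is a clear box with a white frame, open underneath, 225 mm from hinge to front, 278 wide, 75 deep; its rim plane passes through the hinge line.
- hood_knob (a point): Grip point of the black round knob (28 mm across, 24 thick) on a stem in the middle of the hood's front face, 32 mm off that face: 257 mm from the hinge line along the rim plane and 37.5 mm from that plane on the hood's top side. With the hood raised the knob points up, leaning toward the robot.
- catch (a point): Seat of the steel bracket inside the hood by its right (-y) wall, where the middle of the rod's bent end must lie: 180 mm from the hinge line, 28 mm inside the rim plane, 121 mm right of the centre plane. The bracket is a channel 30 mm long (y), 15 mm wide inside, with a flared mouth 40 mm wide that faces the deck when the hood is shut.
- prop_rod (a joint): Angle of the prop rod about its pivot at the front right of the deck, rad: 0 lying level with its end toward the back, grows as the end swings up toward the front; its stop is at 0.882, seated in the bracket it reads 0.852. A stiff pivot (0.12 N m) keeps it where it is left. It starts between 0 and 0.15.
- prop_pivot (a point): Pivot of the prop rod: 95 mm in front (-x) of the unit's origin, 92 mm right (-y) of it, 105 mm up; the axis lies along the unit's y.
- prop_grip (a point): Middle of the ribbed black hand grip (14 mm thick, 58 mm long) on the 8 mm steel rod, 95 mm from the pivot along the rod; 35 mm above the deck when the rod lies level.
- prop_end (a point): Middle of the rod's bent end, a rubber-sleeved stub 11 mm thick pointing to the unit's -y; 168 mm from the pivot along the rod and 29 mm to the right of the rod's line.
- petri_stack: Stack of clear petri dishes, 60 mm across, 30 mm high, loose on the platform; origin under its centre.
- vial_a: Small capped vial, 23 mm across, 42 mm high, loose on the platform; origin under its centre.
- vial_b: Another such vial, loose on the platform; origin under its centre.

How it is judged:
By the outcome, as a careful person would: the job done as asked, in the order asked, and still so for the second after the job is handed in, with the robot touching nothing.
It also fails if it takes over 54 s, if anything falls off the work surface, if the arm or the gripper's body presses on something with over 40 N, if the wrist force passes 120 N, or if a joint passes its speed limit or range.

## Working session

There is one attempt and no reset: what is moved stays moved. The work goes in short steps, Python scripts to look and compute and a shell command to move; the robot and the scene stay as the last step left them, time stands still between calls to the robot, and variables do not carry over. Pictures are saved under pics/ and viewed, at most 10 in all, crops included, and the job is handed in when it is done.

```bash
mkdir -p pics; cat > h.py <<'E'
import numpy as np, cv2
from workcell import get_obs, read_camera
from scipy.spatial.transform import Rotation as R
def cam(n):
    c=read_camera(n); f=200/np.tan(np.radians(c["vfov"])/2)
    c["K"]=np.array([[f,0,c["cx"]],[0,f,c["cy"]],[0,0,1]]); c["D"]=np.array(c["dist_coeffs"],float)
    c["Rm"]=R.from_euler('xyz',c["attitude"],degrees=True).as_matrix() if np.size(c["attitude"])==3 else np.array(c["attitude"]); c["o"]=np.array(c["origin"]); return c
def ray(c,u,v):
    p=cv2.undistortPoints(np.array([[[u,v]]],float),c["K"],c["D"])[0,0]
    d=c["Rm"]@[p[0],p[1],1]; return c["o"],d/np.linalg.norm(d)
def onz(c,u,v,z):
    o,d=ray(c,u,v); return o+d*(z-o[2])/d[2]
def proj(c,P):
    P=(np.atleast_2d(P)-c["o"])@c["Rm"]
    return cv2.projectPoints(P,np.zeros(3),np.zeros(3),c["K"],c["D"])[0][:,0]
E
python3 - <<'E'
from h import *
for n in("top","side"):
    c=cam(n); cv2.imwrite(f"pics/{n}0.png",c["image"][:,:,::-1]); print(n,c["vfov"],c["origin"],c["attitude"],c["D"],c["Rm"][:,2])
print(get_obs())
E
```

```text
top 56.48638411238094 [ 0.20061685 -0.09536064  0.88834081] [-155.81068891   -0.335179    -90.35743146] [-0.08882574  0.          0.          0.          0.        ] [ 0.4097116  -0.00789236 -0.91218097]
side 51.741139634790386 [0.13734419 0.34833949 0.6999732 ] [-134.24084256   -0.30990612 -137.65794006] [0.01666171 0.         0.         0.         0.        ] [ 0.47975484 -0.53206933 -0.69766576]
{'t': 0.1, 'q': array([-6.69778683e+01,  1.83471407e+01,  8.96997898e+01, -2.35239054e-03,
        7.20427363e+01, -1.14660677e+00]), 'joint_vel': array([ 0.00435963, -0.14197464, -0.16757629, -0.11061302, -0.00059182,
       -0.03118112]), 'effort': array([ 8.83644625e-04, -4.13334167e+01, -2.32509595e+01,  7.28442008e-02,
        4.21975425e-02, -5.04509296e-05]), 'tcp_pos': array([ 0.23522614, -0.52419173,  0.21321021]), 'ee_rot': array([-1.79910306e+02,  4.41916030e-04,  2.41694658e+01]), 'wrist_force': array([-0.14309097, -0.24658032,  0.96601637]), 'moment': array([0.01414591, 0.02408553, 0.01103255]), 'grasp_force': 0.0, 'width': 0.09132515731393319}
```

View pics/top0.png

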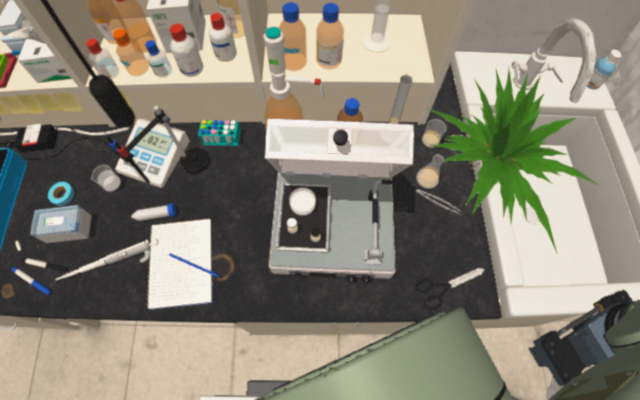

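View pics/side0.png

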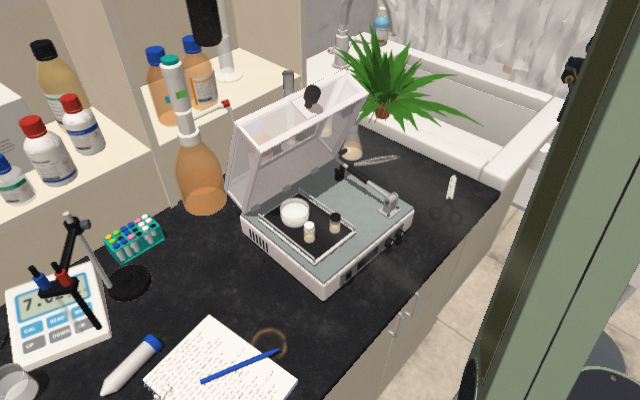

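The top view shows the unit at columns 270–395, rows 170–275. The knob is at (341,139), the prop pivot near (374,255) and the grip near (376,205). In the side view the knob is at (312,96) and the pivot near (388,205). I'll zoom in to get exact pixels.

```bash
python3 - <<'E'
import cv2
a=cv2.imread("pics/top0.png")[115:285,255:425]; b=cv2.imread("pics/side0.png")[70:300,220:420]
a=cv2.resize(a,(400*1,400),interpolation=cv2.INTER_CUBIC); b=cv2.resize(b,(348,400),interpolation=cv2.INTER_CUBIC)
import numpy as np
cv2.imwrite("pics/crop.png",cv2.resize(np.hstack([a,b]),None,fx=1.06,fy=1.06))
E
```

```text
(no output)
```

View pics/crop.png

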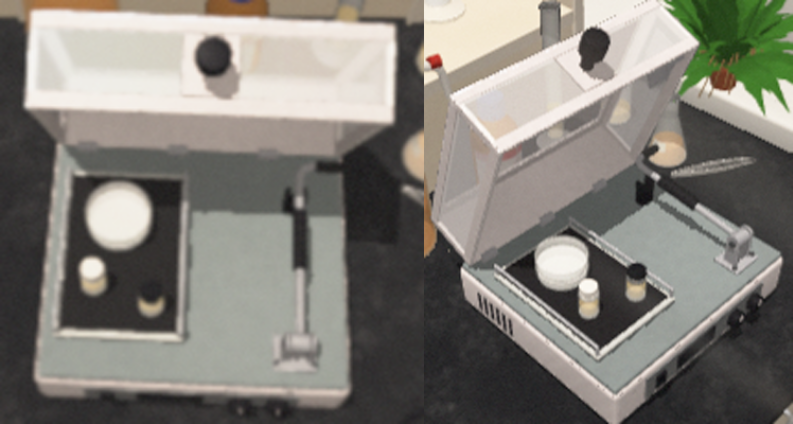

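```bash
cat > m.py <<'E'
from h import *
def tri(a,ua,b,ub):
    o1,d1=ray(a,*ua);o2,d2=ray(b,*ub)
    s=np.linalg.lstsq(np.c_[d1,-d2],o2-o1,rcond=None)[0]
    p,q=o1+s[0]*d1,o2+s[1]*d2; return (p+q)/2,np.linalg.norm(p-q)
E
python3 - <<'E'
from m import *
np.set_printoptions(precision=4,suppress=True)
t,s=cam("top"),cam("side")
for n,u,v in [("knob",(340.8,137.5),(311.6,95.5)),("grip",(375.3,210),(357.7,170.4)),("end",(385,182),(343,151)),("FL",(269.8,266.6),(323.6,282.7)),("FR",(394.5,269.4),(413,209.4)),("pivot",(374,253),(388,200))]:
    print(n,*tri(t,u,s,v))
FL=(onz(t,269.8,266.6,.07)+onz(s,323.6,282.7,.07))/2; FR=(onz(t,394.5,269.4,.07)+onz(s,413,209.4,.07))/2
BL=onz(s,241,215,.07)
print(FL,FR,BL,np.linalg.norm(FL-FR),np.linalg.norm(FL-BL))
E
```

```text
knob [ 0.5936 -0.1416  0.3233] 0.0008648493536556259
grip [ 0.5365 -0.2284  0.128 ] 0.002134428303137913
end [ 0.6027 -0.2552  0.1331] 0.0015416856342963003
FL [0.4234 0.0092 0.0685] 0.0015618588169925343
FR [ 0.4152 -0.2756  0.0578] 0.004259955353605267
pivot [ 0.4466 -0.2232  0.0997] 0.005210511215128488
[0.4229 0.0094 0.07  ] [ 0.4109 -0.2682  0.07  ] [ 0.6686 -0.0004  0.07  ] 0.27785168788956044 0.2458584826120855
```

```bash
cat > rel.py <<'E'
# usage: rel.py x y z tilt yaw N [from x y z tilt yaw]: N equal rows (shift mm, turn units) for TCP target
import sys; from h import *; from scipy.linalg import logm,expm
a=[float(v) for v in sys.argv[1:]]
def T(p,Rm): M=np.eye(4);M[:3,:3]=Rm;M[:3,3]=p;return M
E=lambda t,y:R.from_euler('xyz',[180,-t,y],degrees=True).as_matrix()
if len(a)>6: A=T(a[6:9],E(a[9],a[10]))
else:
    o=get_obs();A=T(o["tcp_pos"],R.from_euler('xyz',o["ee_rot"],degrees=True).as_matrix())
B=T(a[:3],E(a[3],a[4])); S=np.real(expm(logm(np.linalg.inv(A)@B)/a[5]))
print(np.round(S[:3,3],4),np.round(np.degrees(R.from_matrix(S[:3,:3]).as_rotvec())/8,3))
E
python3 rel.py .43 -.226 .24 35 -2.4 10; python3 rel.py .490 -.2255 .186 35 -2.4 3  .43 -.226 .24 35 -2.4
```

```text
[ 0.0259 -0.0251  0.0039] [-0.102  0.43   0.321]
[ 0.006  -0.001   0.0262] [ 0.  0. -0.]
```

```bash
python3 -m inch '[[[0.0259,-0.0251,0.0039,-0.102,0.43,0.321,0.06],[0.0259,-0.0251,0.0039,-0.102,0.43,0.321,0.06],[0.0259,-0.0251,0.0039,-0.102,0.43,0.321,0.06],[0.0259,-0.0251,0.0039,-0.102,0.43,0.321,0.06],[0.0259,-0.0251,0.0039,-0.102,0.43,0.321,0.06],[0.0259,-0.0251,0.0039,-0.102,0.43,0.321,0.06],[0.0259,-0.0251,0.0039,-0.102,0.43,0.321,0.06],[0.0259,-0.0251,0.0039,-0.102,0.43,0.321,0.06],[0.0259,-0.0251,0.0039,-0.102,0.43,0.321,0.06],[0.0259,-0.0251,0.0039,-0.102,0.43,0.321,0.06],[0,0,0,0,0,0,0.06]]]'
python3 - <<'E'
from h import *
for n in("top","side"):
    c=cam(n); i=c["image"][:,:,::-1]; cv2.imwrite(f"pics/{n}1.png",i)
E
python3 -c "
import cv2,numpy as np
a=cv2.imread('pics/top1.png')[115:315,255:455];b=cv2.imread('pics/side1.png')[70:270,240:440]
cv2.imwrite('pics/c1.png',cv2.resize(np.hstack([a,b]),(800,400),interpolation=cv2.INTER_CUBIC))"
python3 rel.py .490 -.2255 .186 35 -2.4 3
```

```text
t: 1.58
tcp_pos: [0.4302, -0.2242, 0.2403]
ee_rot: [179.9, -35.1, -2.1]
wrist_force: [0.1, 0.7, 0.4]
width: 0.0599
grasp_force: 0.0
[ 0.0059 -0.0011  0.0262] [ 0.001 -0.001  0.006]
```

View pics/c1.png

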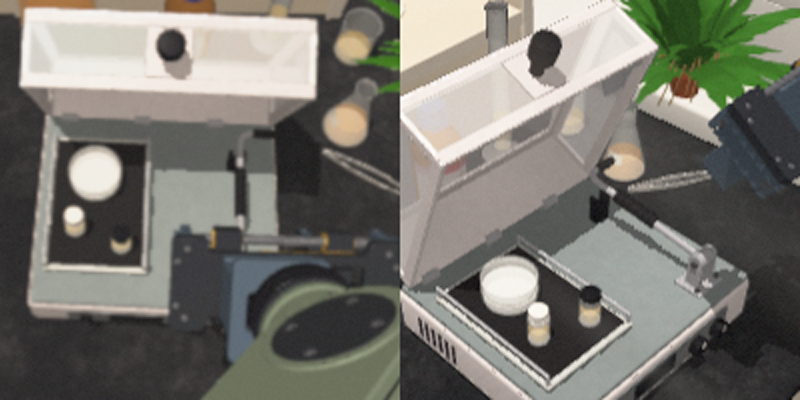

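The gripper is clear in front of the unit. The grip sleeve is still at about (375,212) in the top view, which matches the earlier measurement, so I'll approach and close on it.

```bash
python3 -m inch '[[[0.006,-0.001,0.0262,0,0,0,0.06],[0.006,-0.001,0.0262,0,0,0,0.06],[0.006,-0.001,0.0262,0,0,0,0.06],[0,0,0.025,0,0,0,0.06],[0,0,0.025,0,0,0,0.06],[0,0,0.025,0,0,0,0.06],[0,0,0.025,0,0,0,0.06],[0,0,0,0,0,0,0.06],[0,0,0,0,0,0,0.03],[0,0,0,0,0,0,0.02]]]'
python3 - <<'E'
from h import *
for n in("top","side"):
    c=cam(n); i=c["image"][:,:,::-1]; cv2.imwrite(f"pics/{n}2.png",i)
E
python3 -c "
import cv2,numpy as np
a=cv2.imread('pics/top2.png')[135:315,255:455];b=cv2.imread('pics/side2.png')[90:270,280:480]
cv2.imwrite('pics/c2.png',cv2.resize(np.hstack([a,b]),(800,360),interpolation=cv2.INTER_CUBIC))"
```

```text
t: 2.92
tcp_pos: [0.5475, -0.2287, 0.1054]
ee_rot: [179.9, -35.1, -2.3]
wrist_force: [0.1, 0.3, -0.5]
width: 0.0433
grasp_force: 0.0
```

View pics/c2.png

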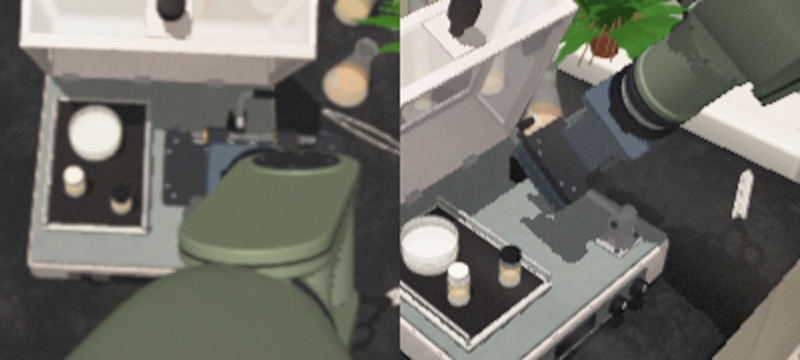

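The gripper hides the rod in both views, so I'll close and judge the grasp by the finger width, which should be about 14 mm.

```bash
python3 -m inch '[[[0,0,0,0,0,0,0],[0,0,0,0,0,0,0],[0,0,0,0,0,0,0],[0,0,0,0,0,0,0]]]'; python3 -c "
from h import *;print(get_obs()['moment'])"
```

```text
t: 3.52
tcp_pos: [0.5476, -0.2302, 0.1047]
ee_rot: [179.7, -35.1, -2.4]
wrist_force: [-1.9, -4.7, -0.1]
width: 0.0127
grasp_force: 30.0
[-0.55679596  0.65574076 -0.66181508]
```

Finger width is 12.7 mm with 30 N of grip, so the rod is held. The grasp point is 95 mm from the pivot, with the rod at about 0.158 rad, which agrees with the given sizes. Next I'll compute the swing arc.

```bash
python3 - <<'E'
import numpy as np, subprocess
P=np.array([.4425,-.2248,.105]);y=-2.4;ux=np.array([np.cos(np.radians(y)),np.sin(np.radians(y)),0]);Z=np.array([0,0,1])
def tcp(f,a):
    a=np.radians(a);return P+.0954*(np.cos(f)*ux+np.sin(f)*Z)+.019*(np.sin(a)*ux-np.cos(a)*Z)
k=[(.158,35.1),(.392,44),(.626,53),(.860,61)]
for (f,a),(g,b) in zip(k,k[1:]):
    v=[*tcp(g,b),b,y,4,*tcp(f,a),a,y]; print(tcp(g,b),subprocess.run(["python3","rel.py",*map(str,v)],capture_output=True,text=True).stdout)
E
```

```text
[ 0.54377321 -0.2290446   0.12777892] [ 0.0029 -0.     -0.0052] [-0.     0.278  0.   ]

[ 0.53490298 -0.22867283  0.14946113] [ 0.0025  0.     -0.0053] [0.    0.281 0.   ]

[ 0.52129114 -0.22810233  0.1680868 ] [ 0.002  -0.     -0.0054] [-0.    0.25  0.  ]
```

```bash
python3 -m inch '[[[0.0029,0,-0.0052,0,0.278,0,0],[0.0029,0,-0.0052,0,0.278,0,0],[0.0029,0,-0.0052,0,0.278,0,0],[0.0029,0,-0.0052,0,0.278,0,0]]]'; python3 -m inch '[[[0.0025,0,-0.0053,0,0.281,0,0],[0.0025,0,-0.0053,0,0.281,0,0],[0.0025,0,-0.0053,0,0.281,0,0],[0.0025,0,-0.0053,0,0.281,0,0]]]'
```

```text
t: 4.03
tcp_pos: [0.5438, -0.23, 0.1278]
ee_rot: [179.8, -44.0, -2.4]
wrist_force: [2.8, -3.2, -6.4]
width: 0.0129
grasp_force: 30.0
t: 4.53
tcp_pos: [0.5349, -0.2296, 0.1493]
ee_rot: [179.8, -52.9, -2.5]
wrist_force: [3.3, -4.3, -5.4]
width: 0.0127
grasp_force: 30.0
```

Forces are small and the pose is tracking well, so I'll finish the swing.

```bash
python3 -m inch '[[[0.002,0,-0.0054,0,0.25,0,0],[0.002,0,-0.0054,0,0.25,0,0],[0.002,0,-0.0054,0,0.25,0,0],[0.002,0,-0.0054,0,0.25,0,0],[0,0,0,0,0,0,0]]]'
python3 - <<'E'
from m import *
for n in("top","side"):
    c=cam(n); i=c["image"][:,:,::-1]; cv2.imwrite(f"pics/{n}3.png",i)
a=cv2.imread('pics/top3.png')[115:295,255:455];b=cv2.imread('pics/side3.png')[70:250,260:460]
cv2.imwrite('pics/c3.png',cv2.resize(np.hstack([a,b]),(800,360),interpolation=cv2.INTER_CUBIC))
E
```

```text
t: 5.15
tcp_pos: [0.5215, -0.2289, 0.168]
ee_rot: [179.9, -60.9, -2.5]
wrist_force: [0.7, -4.9, -3.3]
width: 0.0128
grasp_force: 30.0
```

View pics/c3.png

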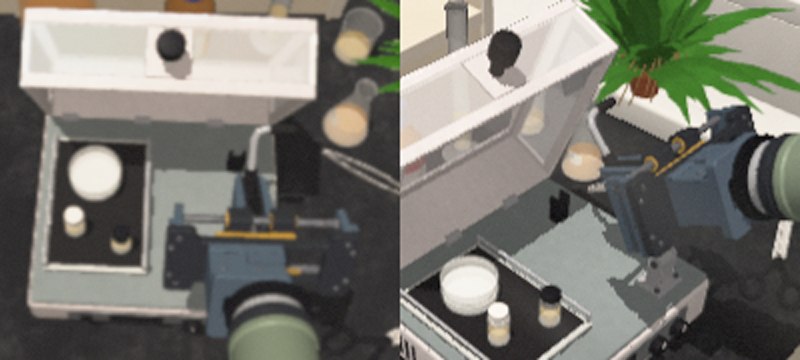

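Both views show the rod up, with the bent end in side view near (362,121). I'll check that point against the expected 0.86 rad position.

```bash
python3 - <<'E'
from m import *
t,s=cam("top"),cam("side")
for f in(.8,.86,.9):
    P=np.array([.4425+.168*np.cos(f)-.0012,-.2248-.007*np.cos(f)-.029,.105+.168*np.sin(f)])
    print(f,P,proj(t,P),proj(s,P))
print(tri(t,(393,180.5),s,(362.5,121.5)))
for i,c in((t,'t'),(s,'s')):
    im=i["image"].max(2)
    r=im[170:192,378:402] if c=='t' else im[112:132,350:372]
    print(r[::2,::2])
E
```

```text
0.8 [ 0.55834673 -0.25867695  0.22551582] [[396.14479371 180.18936203]] [[362.44642484 122.79130918]]
0.86 [ 0.55090949 -0.25836706  0.23231755] [[396.99519523 181.84534803]] [[365.50145294 121.38080385]]
0.9 [ 0.54573047 -0.25815127  0.23659892] [[397.55462235 183.13040222]] [[367.64483143 120.57368123]]
(array([ 0.5523373 , -0.24981811,  0.23542763]), np.float64(8.089776357253723e-05))
[[160 157 158 159 160 152 151 127 115 115 119 117]
 [158 158 159 158 158 150 122 114 116 117 109  68]
 [160 156 158 158 159 151 118 116 113  85  45  35]
 [148 147 151 150 154 150 119  94  61  40  40  39]
 [ 96  98 106 136 188 199 116  54  53  55  50  50]
 [ 93  96 151 219 200 175  99  49  48  48  49  48]
 [ 95 110 183 164 112  98  88  57  33  34  38  39]
 [ 97 148 184 125  97  96 102  72  34  34  28  35]
 [ 95 159 177 110  93  97 102  69  34  36  31  38]
 [ 95 161 171 101  97  94  97  70  35  34  38  39]
 [ 88 163 165  98  95  96  97  73  38  37  32  36]]
[[114 129 142 145 150 214 165 125 124 127 137]
 [126 140 141 144 154 165 125 127 125 145 240]
 [135 140 141 149 176 127 126 122 168 232 243]
 [142 140 142 143 159 129 140 138 133 194 184]
 [143 142 140 148 124 100  61  54  52 170 150]
 [140 143 132 113  80  58  54  48  40 161 178]
 [141 147 121 177 159  54  44 120 166 173 174]
 [143 144 157 202 147  55  56 121 165 169 171]
 [144 155 190 186  82  65  58  59  51 124 165]
 [138 142 183 194  74  67  64  63  58  55  56]]
```

The bent end triangulates to about (0.552, z 0.235), so the rod is at about 0.865 rad, close to the target. I'll release and back off.

```bash
python3 -m inch '[[[0,0,0,0,0,0,0.04],[0,0,0,0,0,0,0.06],[0,0,0,0,0,0,0.06],[0,0,-0.02,0,0,0,0.06],[0,0,-0.03,0,0,0,0.06],[0,0,-0.03,0,0,0,0.06],[0,0,-0.03,0,0,0,0.06],[0,0,0,0,0,0,0.06]]]'
python3 rel.py .535 -.140 .440 23 -2.4 10
python3 - <<'E'
from m import *
t,s=cam("top"),cam("side"); out=[]
for c,b in((t,(320,380,110,160)),(s,(290,340,70,120))):
    im=c["image"].max(2)[b[2]:b[3],b[0]:b[1]]
    n,l,st,ce=cv2.connectedComponentsWithStats((im<75).astype('uint8')); i=1+st[1:,4].argmax(); print(st[i],ce[i]+[b[0],b[2]]); out.append(ce[i]+[b[0],b[2]])
print(tri(t,out[0],s,out[1]))
for f in(.8,.86,.9):
    P=np.array([.4425+.168*np.cos(f)-.0012,-.2248-.007*np.cos(f)-.029,.105+.168*np.sin(f)])
    print(f,proj(t,P),proj(s,P))
a=t["image"][115:295,255:455,::-1];b=s["image"][70:250,260:460,::-1]
cv2.imwrite('pics/c4.png',cv2.resize(np.hstack([a,b]),(800,360),interpolation=cv2.INTER_CUBIC))
E
```

```text
t: 6.35
tcp_pos: [0.4248, -0.2233, 0.2227]
ee_rot: [179.6, -61.0, -2.1]
wrist_force: [0.7, 0.2, -0.7]
width: 0.0599
grasp_force: 0.0
[ 0.0232 -0.0087 -0.0084] [ 0.002 -0.475  0.001]
[ 14  21  13  14 143] [340.47552448 137.72727273]
[ 14  15  17  23 257] [311.49416342  95.29571984]
(array([ 0.5928653 , -0.14081758,  0.32411764]), np.float64(0.0003110875295485025))
0.8 [[396.14479371 180.18936203]] [[362.44642484 122.79130918]]
0.86 [[396.99519523 181.84534803]] [[365.50145294 121.38080385]]
0.9 [[397.55462235 183.13040222]] [[367.64483143 120.57368123]]
```

View pics/c4.png

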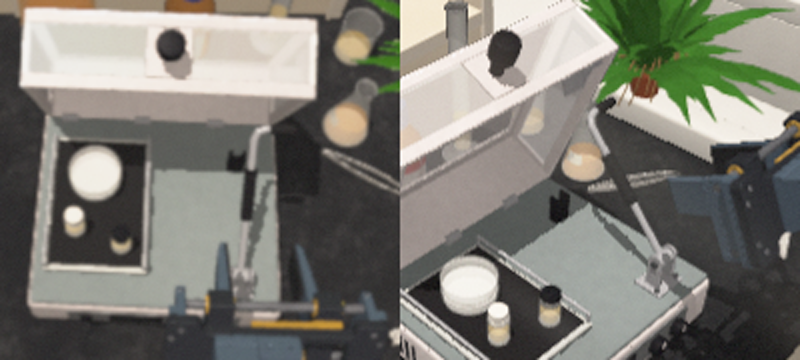

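The rod stands by itself, with its corner at side (356,127). The knob triangulates to (0.593, -0.141, 0.324), so the hood is at about 1.2 rad. Next I'll move to a pre-grasp above the knob.

```bash
python3 -m inch '[[[0.0232,-0.0087,-0.0084,0,-0.475,0,0.06],[0.0232,-0.0087,-0.0084,0,-0.475,0,0.06],[0.0232,-0.0087,-0.0084,0,-0.475,0,0.06],[0.0232,-0.0087,-0.0084,0,-0.475,0,0.06],[0.0232,-0.0087,-0.0084,0,-0.475,0,0.06],[0.0232,-0.0087,-0.0084,0,-0.475,0,0.06],[0.0232,-0.0087,-0.0084,0,-0.475,0,0.06],[0.0232,-0.0087,-0.0084,0,-0.475,0,0.06],[0.0232,-0.0087,-0.0084,0,-0.475,0,0.06],[0.0232,-0.0087,-0.0084,0,-0.475,0,0.06],[0,0,0,0,0,0,0.06]]]'
python3 rel.py .559 -.139 .410 21.4 -2.4 2; python3 rel.py .599 -.141 .308 21.4 -2.4 5 .559 -.139 .410 21.4 -2.4
```

```text
t: 7.82
tcp_pos: [0.5341, -0.1397, 0.4317]
ee_rot: [-179.7, -24.1, -1.8]
wrist_force: [-0.8, 1.1, -0.6]
width: 0.0597
grasp_force: 0.0
[ 0.0071 -0.0007  0.0149] [-0.032 -0.166  0.034]
[0.     0.0001 0.0219] [-0.  0.  0.]
```

```bash
python3 -m inch '[[[0.0071,-0.0007,0.0149,-0.032,-0.166,0.034,0.06],[0.0071,-0.0007,0.0149,-0.032,-0.166,0.034,0.06],[0,0,0.022,0,0,0,0.06],[0,0,0.022,0,0,0,0.06],[0,0,0.011,0,0,0,0.06],[0,0,0,0,0,0,0.06]]]'
python3 rel.py .599 -.141 .308 21.4 -2.4 2
python3 - <<'E'
from m import *
t,s=cam("top"),cam("side")
a=t["image"][65:245,255:455,::-1];b=s["image"][20:200,230:430,::-1]
cv2.imwrite('pics/c5.png',cv2.resize(np.hstack([a,b]),(800,360),interpolation=cv2.INTER_CUBIC))
E
```

```text
t: 8.57
tcp_pos: [0.5757, -0.1418, 0.3573]
ee_rot: [180.0, -21.2, -2.7]
wrist_force: [0.2, -0.4, 1.1]
width: 0.0602
grasp_force: 0.0
[ 0.0019 -0.001   0.0272] [ 0.007  0.011 -0.018]
```

View pics/c5.png

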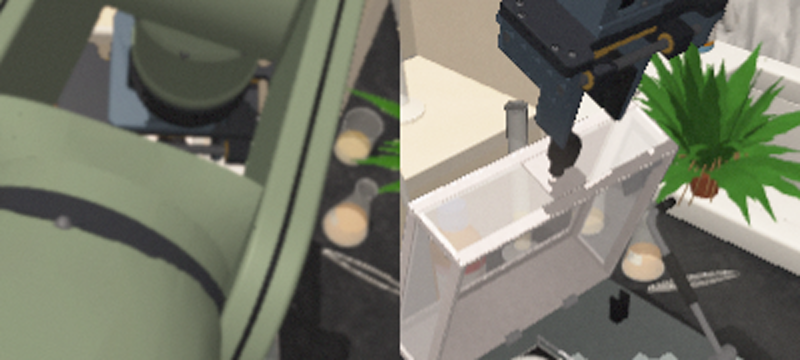

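The side view shows the open fingers lined up over the knob at crop (565,155). I'll go down and close.

```bash
python3 -m inch '[[[0.001,-0.0005,0.02,0,0,0,0.06],[0.001,-0.0005,0.02,0,0,0,0.06],[0,0,0.013,0,0,0,0.06],[0,0,0,0,0,0,0.06]]]' && python3 -m inch '[[[0,0,0,0,0,0,0.03],[0,0,0,0,0,0,0.02],[0,0,0,0,0,0,0],[0,0,0,0,0,0,0],[0,0,0,0,0,0,0]]]'; python3 -c "
from h import *;print(get_obs()['moment'])"
```

```text
t: 9.18
tcp_pos: [0.597, -0.1418, 0.3098]
ee_rot: [180.0, -21.3, -2.7]
wrist_force: [-0.3, -0.7, -0.8]
width: 0.06
grasp_force: 0.0
t: 9.8
tcp_pos: [0.5973, -0.1407, 0.3108]
ee_rot: [-179.9, -21.4, -2.7]
wrist_force: [-1.0, 5.2, 2.0]
width: 0.0272
grasp_force: 30.0
[0.94362075 0.17788512 0.26711389]
```

The width is 27 mm, so the knob is held. I'll ease the hood down about the hinge at 1° per row.

```bash
python3 -m inch '[[[-0.0042,0,-0.0006,0,0.125,0,0],[-0.0042,0,-0.0006,0,0.125,0,0],[-0.0042,0,-0.0006,0,0.125,0,0],[-0.0042,0,-0.0006,0,0.125,0,0],[-0.0042,0,-0.0006,0,0.125,0,0],[-0.0042,0,-0.0006,0,0.125,0,0]]]'; python3 -m inch '[[[-0.0042,0,-0.0006,0,0.125,0,0],[-0.0042,0,-0.0006,0,0.125,0,0],[-0.0042,0,-0.0006,0,0.125,0,0],[-0.0042,0,-0.0006,0,0.125,0,0],[-0.0042,0,-0.0006,0,0.125,0,0],[-0.0042,0,-0.0006,0,0.125,0,0]]]'
```

```text
t: 10.55
tcp_pos: [0.5727, -0.1395, 0.3035]
ee_rot: [-179.9, -27.4, -2.7]
wrist_force: [0.8, 6.6, 0.2]
width: 0.0273
grasp_force: 30.0
t: 11.3
tcp_pos: [0.5486, -0.1383, 0.2934]
ee_rot: [-179.9, -33.3, -2.7]
wrist_force: [0.8, 7.3, -0.7]
width: 0.0272
grasp_force: 30.0
```

```bash
python3 -m inch '[[[-0.0042,0,-0.0006,0,0.125,0,0],[-0.0042,0,-0.0006,0,0.125,0,0],[-0.0042,0,-0.0006,0,0.125,0,0],[0,0,0,0,0,0,0]]]'
python3 - <<'E'
from m import *
t,s=cam("top"),cam("side")
a=t["image"][115:295,255:455,::-1];b=s["image"][70:250,260:460,::-1]
cv2.imwrite('pics/c6.png',cv2.resize(np.hstack([a,b]),(800,360),interpolation=cv2.INTER_CUBIC))
E
```

```text
t: 11.8
tcp_pos: [0.5364, -0.1377, 0.287]
ee_rot: [-179.9, -36.2, -2.7]
wrist_force: [-1.6, 6.8, -1.4]
width: 0.0274
grasp_force: 30.0
```

View pics/c6.png

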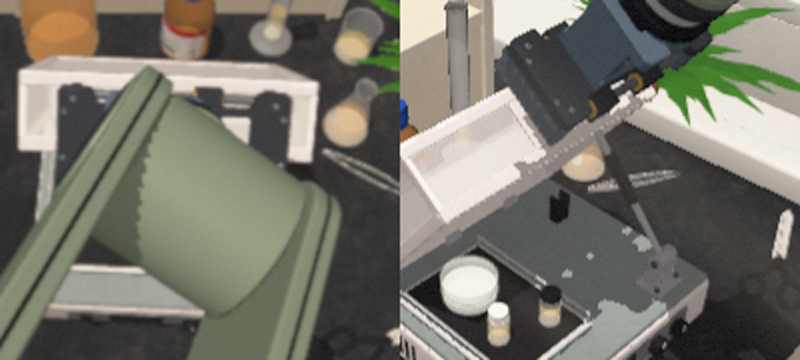

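The dishes and vials stand undisturbed, and the rod at crop (625,170) runs up into the hood's right side. I'll continue more slowly and watch the force.

```bash
python3 -m inch '[[[-0.0021,0,-0.0003,0,0.0625,0,0],[-0.0021,0,-0.0003,0,0.0625,0,0],[-0.0021,0,-0.0003,0,0.0625,0,0],[0,0,0,0,0,0,0]]]';python3 -m inch '[[[-0.0021,0,-0.0003,0,0.0625,0,0],[-0.0021,0,-0.0003,0,0.0625,0,0],[0,0,0,0,0,0,0]]]'
```

```text
t: 12.4
tcp_pos: [0.531, -0.1374, 0.2839]
ee_rot: [-179.9, -37.7, -2.7]
wrist_force: [1.0, 6.3, -0.4]
width: 0.027
grasp_force: 30.0
t: 12.78
tcp_pos: [0.5279, -0.1372, 0.2821]
ee_rot: [-179.9, -38.8, -2.7]
wrist_force: [3.9, 7.4, -3.3]
width: 0.0271
grasp_force: 30.0
```

```bash
python3 -m inch '[[[-0.0021,0,-0.0003,0,0.0625,0,0],[0,0,0,0,0,0,0]]]';python3 -m inch '[[[-0.0021,0,-0.0003,0,0.0625,0,0],[0,0,0,0,0,0,0]]]'
```

```text
t: 13.02
tcp_pos: [0.5278, -0.1373, 0.2821]
ee_rot: [-179.8, -39.4, -2.8]
wrist_force: [12.7, 8.8, -4.7]
width: 0.0276
grasp_force: 30.0
t: 13.28
tcp_pos: [0.5276, -0.1373, 0.2821]
ee_rot: [-179.8, -40.1, -2.9]
wrist_force: [23.0, 10.9, -6.6]
width: 0.0271
grasp_force: 30.0
```

The knob has stopped at z 0.282. That puts the hood at about 0.877 rad, against 0.873 when seated, and the resisting force is rising, so the rod appears to be home. I'll relax the press and watch the rod's load before opening.

```bash
python3 -m inch '[[[0.0042,0,0.0006,0,-0.125,0,0],[0,0,0,0,0,0,0]]]';python3 -m inch '[[[0,0,0,0,0,0,0.04],[0,0,0,0,0,0,0.06],[0,0,0,0,0,0,0.06],[0,0,0,0,0,0,0.06]]]'
```

```text
t: 13.52
tcp_pos: [0.5281, -0.1372, 0.2822]
ee_rot: [-179.9, -38.7, -2.6]
wrist_force: [1.0, 5.8, -0.9]
width: 0.0275
grasp_force: 30.0
t: 14.02
tcp_pos: [0.5284, -0.1389, 0.2833]
ee_rot: [179.9, -38.9, -2.7]
wrist_force: [0.1, 0.4, 0.7]
width: 0.0598
grasp_force: 0.0
```

Retract and take a look.

```bash
python3 -m inch '[[[0,0,-0.02,0,0,0,0.06],[0,0,-0.03,0,0,0,0.06],[0,0,-0.03,0,0,0,0.06],[0,0,-0.04,0,0,0,0.06],[0,0,-0.04,0,0,0,0.06],[0,0.05,-0.03,0,0,0,0.06],[0,0.05,-0.03,0,0,0,0.06],[0,0.05,-0.02,0,0,0,0.06],[0,0.05,0,0,0,0,0.06],[0,0.05,0,0,0,0,0.06],[0,0.03,0,0,0,0,0.06],[0,0,0,0,0,0,0.06]]]'
python3 - <<'E'
from m import *
t,s=cam("top"),cam("side"); out=[]
a=t["image"][115:295,255:455,::-1];b=s["image"][70:250,260:460,::-1]
cv2.imwrite('pics/c7.png',cv2.resize(np.hstack([a,b]),(800,360),interpolation=cv2.INTER_CUBIC))
O=np.array([.5413,-.137,0]);y=np.radians(-2.4);ux=np.array([np.cos(y),np.sin(y),0]);uy=np.array([-ux[1],ux[0],0])
print('knob at th .873/.92, end, rod mid(seated,+.06), pivot')
for c in(t,s):
    for th in(.873,.92): print('knob',th,proj(c,O+ux*(.11-.257*np.cos(th)+.0375*np.sin(th))+[0,0,.075+.257*np.sin(th)+.0375*np.cos(th)]))
    for f in(.80,.852,.882):
        print('rod',f,[proj(c,O+ux*(-.095+r*np.cos(f))-uy*.092+[0,0,.105+r*np.sin(f)])[0].round(1) for r in(.06,.12,.168)])
E
```

```text
t: 15.52
tcp_pos: [0.3643, -0.4133, 0.4688]
ee_rot: [-179.9, -38.8, -2.9]
wrist_force: [-0.4, 0.8, 0.1]
width: 0.0598
grasp_force: 0.0
knob at th .873/.92, end, rod mid(seated,+.06), pivot
knob 0.873 [[338.21452199 182.87745564]]
knob 0.92 [[338.47693746 176.08232957]]
rod 0.8 [array([377.4, 228.1]), array([379.9, 201.8]), array([382. , 179.7])]
rod 0.852 [array([377.6, 228.7]), array([380.3, 203. ]), array([382.6, 181.1])]
rod 0.882 [array([377.7, 229.2]), array([380.5, 203.7]), array([382.9, 182. ])]
knob 0.873 [[342.28626784 126.26544429]]
knob 0.92 [[337.99218833 120.86610316]]
rod 0.8 [array([378.1, 174.4]), array([364.4, 149.1]), array([353.3, 128.4])]
rod 0.852 [array([379.1, 174.1]), array([366.4, 148.3]), array([355.9, 127.1])]
rod 0.882 [array([379.7, 174. ]), array([367.5, 148. ]), array([357.5, 126.5])]
```

View pics/c7.png

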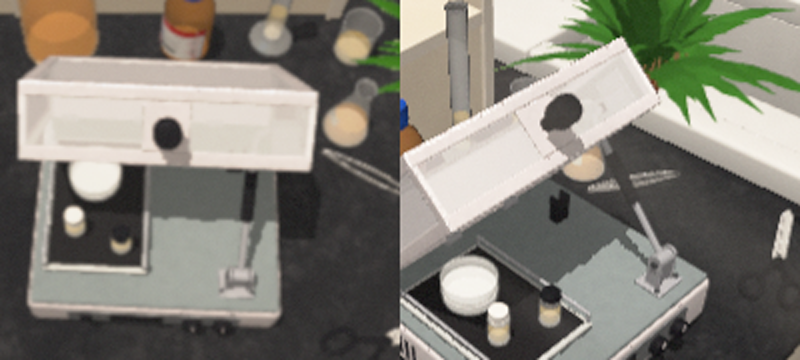

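The hood rests by itself on the rod. The knob reads (339,181.5) in the top view and (341,125) in the side view, against a predicted (338,183) and (342,126) at 0.873. The dishes and vials are where they were and the robot is clear, so I'm handing in.

```bash
python3 -c "
from workcell import close_job;print(close_job())"
```

```text
the job is handed in; nothing more can be done
None
```

The job is handed in: the rod is swung up, the hood was eased down onto it and now rests on it, and the dishes and vials are still standing. My hood angle estimates were 0.867–0.887 rad against 0.873 when seated, so I believe the rod's end is fully home, though the bracket itself was never in view.

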